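# Interlock the spare vial channel in its storage tray

### The job

Put away the loose blue channel that lies open side down: set it, still open side down and pointing along them, centred over the two silver channels in the red tray, so that one of its flanges drops into each silver trough and it sits fully down and level. Lower it in rather than dropping it, and leave the other blue channel (open side up) and the green flask where they are.

Things in the scene. Friction and masses are not known exactly. Their poses are not given: they have to be found in the camera images.
- spare_mid (a point): Centre (half-way up) of the loose blue channel lying open side DOWN: from above it shows a plain closed top. 120 mm long (x), 56 mm wide outside (y), 40 mm high (z up), walls 4 mm, 48 mm clear between its flanges; 120 to 240 g. The one to move; grip it from above across its width, in its upper half.
- seat (a point): Where the blue channel's centre belongs in the fixed red tray (176 x 146 mm, rim 14 mm high), 28 mm above the bench. In it lie two loose silver channels side by side, open UP, along x: 160 long, 66 wide, tops 44 and trough floors 8 mm above the bench. Their neighbouring flanges fill y = -5 to 5 mm, the outer ones 63 to 67; the blue one straddles the middle pair, 35 mm free beside it per finger.
- decoy_mid (a point): Centre of the other blue channel, of the same size, which lies open side UP (its trough shows from above). A bystander.
- flask_mid (a point): Centre, half-way up, of a green conical glass flask with a stopper, 70 mm across the foot, 112 mm high. A bystander on the far side of the bench, beyond the channels. Other glassware (up to 200 mm tall) stands at the back and sides.
There are look-alikes about, which are no part of the job. Leave any brown or pink look-alike of the part that bears spare_mid alone.

How it is judged:
At the end, for the whole second after the job is handed in: The blue channel rests open side down, level within 5 degrees, a flange in each silver trough: centre within 20 mm along, 15 mm across, 5 mm in height of the seat, parallel within 10 degrees; the other blue channel and the flask within 30 mm of their starts (x of spare_mid in the frame of seat between -0.02 and 0.02 m and y of spare_mid in the frame of seat between -0.015 and 0.015 m and z of spare_mid in the frame of seat between -0.005 and 0.005 m and angle between the x axis of spare_mid and the x axis of seat, either way round below 0.18 rad and angle between spare_mid's own z axis and vertical below 0.09 rad and linear speed of spare below 0.02 m/s and distance of each of decoy_mid, flask_mid from where it was at the start of the episode below 0.03 m); the robot touches nothing.
It fails at once if the blue channel was dropped (moving faster than 0.5 m/s with no finger on it) (linear speed of spare above 0.5 m/s and contact force between the fingers and spare below 0.05 N).
It fails at once if the open-up blue channel was moved by more than 30 mm (distance of decoy_mid from where it was at the start of the episode above 0.03 m).
It fails at once if the green flask was moved by more than 30 mm or tipped (distance of flask_mid from where it was at the start of the episode above 0.03 m or angle between flask_mid's own z axis and vertical above 0.5 rad).
It also fails if it takes over 35 s, if anything falls off the work surface, if the arm or the gripper's body presses on something with over 40 N, if the wrist force passes 120 N, or if a joint passes its speed limit or range.

### The arm

A 7-joint arm with a two-finger parallel gripper is mounted at the origin on the work surface. World frame = base frame: x ahead of the robot, y to its left, z up, the work surface at z = 0. Lengths are in m, angles in rad, forces in N, time in s.
With the tool pointing down it reaches from about 0.425 to 0.8 m from the base axis. Payload 8.3 kg.
Tool frame: the origin (TCP) lies at the very end of the fingers, on their centre line; the grasp point (between the pads) lies 19 mm behind it; z points along the fingers, x is the direction in which the jaws open and shut, and the axes are right-handed (so a half turn about z gives the same grasp; the last joint's range is limited). The gripper opens to 85 mm and grips with 20 to 120 N. Pads are 22 mm wide; open, the fingers measure 114 mm over their backs; the gripper's body (76 mm by 85 mm) begins 54 mm behind the grasp point. The pads swing forward as they close: fully open they stand 13 mm farther back than shut.
Start: joints at [-1.299, 0.383, 0.016, 1.37, -0.006, 1.388, -0.046], TCP at [0.205, 0.59, 0.231] pointing down, gripper open.
Joint ranges: [-2.95, 2.95], [-0.25, 2.06], [-1.52, 1.56], [0.18, 2.33], [-1.44, 4.58], [0.02, 2.06], [-3.01, 3.01]. Speed limits (rad/s): [2.39, 2.39, 3.01, 3.01, 3.14, 3.14, 3.14].

### API

Orientations are given as a 3x3 rotation matrix whose columns are the frame's x, y, z axes.
In Python, from plant import ctrl gives the robot as it stands.
- The arm moves only by the shell command python3 -m creep 'ROWS' [OPENING] [FORCE]. ROWS is JSON, a list of rows, each a list of 2 entries, a list of its own where there are three numbers: the shift along the tool's x, y, z in cm, then the turn about the tool's z in degrees. A call has 1 to 12 rows; each row shifts and turns the commanded pose from where the row before left it, along the tool's axes as they then stand; what a row does not reach is not made up. A row lasts 1/12 s, in which the tool goes at most 41.7 mm and 7.16 degrees, less where a joint would pass 70% of its speed; a pose out of reach is approached as far as the arm can. A call with a gripper value outside its range is refused whole. OPENING is the opening, from 0 (shut) to 1 (fully open), set as the call begins (- or left out, the last holds). The fingers move at their own pace and stop on an object; FORCE is the grip in N (left out, the last holds). Time passes only in rows, so rows that do not move let the fingers close. It gives the time, the measured TCP pose, the force and the opening at its end, in the units of the state.
- ctrl.get_obs(): the state, without advancing time (a new reading comes with each control period).
- ctrl.grab_frame(name): name is "scene" or "top" or "wrist"; returns the picture (420x560x3 uint8, blue, green, red); there is no depth.
- ctrl.get_calibration(name): a dict with "vertical_fov" (degrees; the focal length in pixels is half the picture's height over the tangent of half this angle, whatever the lens; pixels are square), "cx", "cy" (the principal point, pixels), "xyz" and "attitude" of the camera in the world. Camera axes: x right, y down, z forward; pixel columns grow to the right and rows downward; lengths in m; the calibration is good to about 2 mm. A picture is of the moment at which its call begins: read the wrist's pose just before it. get_calibration takes no time and is no camera call; for the wrist camera it gives the pose at the moment of the call.
- ctrl.sign_off(): hands the job in, once; it reports no verdict.
The state is a dict: "t": time; "joints": joint angles; "joint_velocities": joint speeds; "tau": joint torques, N m; "eef_pos": TCP position; "ee_rot": TCP orientation; "force": force on the tool from outside, world axes, zero at the start; "moment": the same for the moment, N m; "opening": opening from 0.0 (shut) to 1.0 (fully open).
Only numpy, scipy, OpenCV 4.12 (cv2) and the standard library are available. Lean on these libraries where they do the work, as an engineer would, in place of code of your own. Each camera call takes 0.05 s, during which the arm holds its last target. There are 200 camera calls.

## Working session

There is one attempt and no reset: what is moved stays moved. The work goes in short steps, Python scripts to look and compute and a shell command to move; the robot and the scene stay as the last step left them, time stands still between calls to the robot, and variables do not carry over. Pictures are saved under pics/ and viewed, about 8 in all and at most 12, crops included, and the job is handed in when it is done.

```bash
mkdir -p pics; ls; cat > h.py <<'E'
import numpy as np, cv2
from plant import ctrl
def grab(n,f=None):
    c=ctrl.get_calibration(n); im=np.array(ctrl.grab_frame(n))
    if f: cv2.imwrite('pics/'+f,im)
    return im,c
def foc(c): return 210/np.tan(np.radians(c['vertical_fov'])/2)
def ray(c,u,v):
    f=foc(c); d=np.array(c['attitude'])@np.array([(u-c['cx'])/f,(v-c['cy'])/f,1]); return np.array(c['xyz']),d
def onz(c,u,v,z):
    o,d=ray(c,u,v); return o+d*(z-o[2])/d[2]
def tri(c1,p1,c2,p2):
    o1,d1=ray(c1,*p1);o2,d2=ray(c2,*p2)
    s=np.linalg.lstsq(np.c_[d1,-d2],o2-o1,rcond=None)[0]
    a=o1+d1*s[0];b=o2+d2*s[1]; return (a+b)/2,np.linalg.norm(a-b)
E
python3 - <<'E'
from h import *
a,ca=grab('scene','s0.png');b,cb=grab('top','t0.png')
print(ca,cb,ctrl.get_calibration('wrist'))
print({k:np.round(v,3) for k,v in ctrl.get_obs().items()})
E
```

```text
pics
{'vertical_fov': 50.351548024691255, 'cx': 279.2258465891324, 'cy': 211.6820308327695, 'xyz': array([1.25040551, 0.09321817, 0.79891584]), 'attitude': array([[-0.0397091 ,  0.72684744, -0.68565005],
       [ 0.99902294,  0.01555738, -0.0413658 ],
       [-0.01939971, -0.68662273, -0.72675503]])} {'vertical_fov': 46.71926753398179, 'cx': 271.0295889091172, 'cy': 208.57628932382005, 'xyz': array([0.35875377, 0.0669837 , 1.17700157]), 'attitude': array([[-0.01271812, -0.98465967,  0.17402181],
       [-0.99991554,  0.01205823, -0.0048488 ],
       [ 0.00267603, -0.17406878, -0.98472986]])} {'vertical_fov': 71.77398927071405, 'cx': 279.0957470486225, 'cy': 204.90534627341296, 'xyz': array([0.13371886, 0.61555375, 0.37210409]), 'attitude': array([[ 0.32997712,  0.90154892,  0.27986541],
       [ 0.94398825, -0.3147852 , -0.09897708],
       [-0.00113519,  0.29684983, -0.9549235 ]])}
{'t': np.float64(0.1), 'joints': array([-1.299,  0.384,  0.016,  1.371, -0.006,  1.388, -0.046]), 'joint_velocities': array([-0.   , -0.003,  0.002, -0.002,  0.001, -0.001,  0.   ]), 'tau': array([ 3.0000e-03, -6.2912e+01,  8.4800e-01, -3.7276e+01,  1.7000e-02,
        1.0000e-02,  0.0000e+00]), 'eef_pos': array([0.205, 0.59 , 0.23 ]), 'ee_rot': array([[ 0.329,  0.945, -0.001],
       [ 0.945, -0.329, -0.002],
       [-0.002,  0.   , -1.   ]]), 'force': array([-0.153, -0.271,  0.01 ]), 'moment': array([-0.031, -0.002, -0.003]), 'opening': np.float64(0.995)}
```

View pics/s0.png

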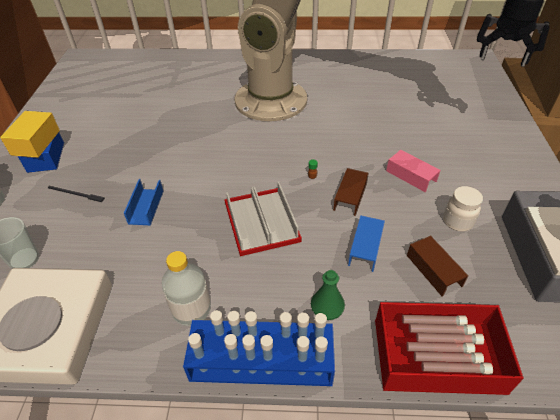

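View pics/t0.png

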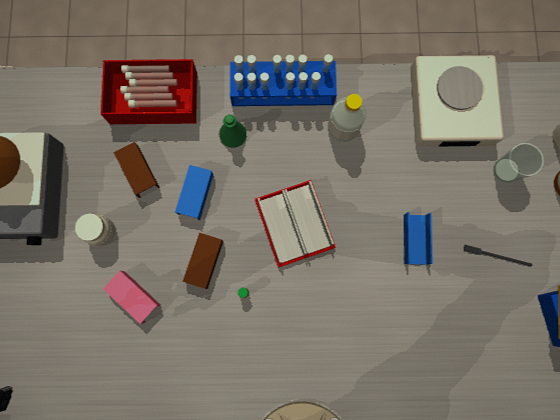

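The top view shows these candidates:
- **Closed-top blue channel:** (195,192) in top, (367,240) in scene. This is the target.
- **Blue with trough showing:** (418,240) in top. This is the decoy.
- **Brown:** (136,169) and (204,261).
- **Pink:** (132,297).
- **Blue rack:** (283,85).

The tray is at (295,223) and the flask at (232,130).

```bash
cat > m.py <<'E'
from h import *
a,ca=cv2.imread('pics/s0.png'),ctrl.get_calibration('scene');b,cb=cv2.imread('pics/t0.png'),ctrl.get_calibration('top')
def quad(im,roi,lo,hi):
    x0,y0,x1,y1=roi; h=cv2.cvtColor(im,cv2.COLOR_BGR2HSV); m=np.zeros(im.shape[:2],np.uint8)
    m[y0:y1,x0:x1]=cv2.inRange(h[y0:y1,x0:x1],lo,hi)
    m=cv2.morphologyEx(m,cv2.MORPH_OPEN,np.ones((3,3)))
    k=max(cv2.findContours(m,0,2)[0],key=cv2.contourArea); hu=cv2.convexHull(k)
    p=cv2.approxPolyN(hu,4,ensure_convex=True).reshape(-1,2).astype(float)
    return p,cv2.contourArea(k)
def show(im,p,roi,s):
    x0,y0,x1,y1=roi; c=cv2.resize(im[y0:y1,x0:x1],None,fx=s,fy=s,interpolation=cv2.INTER_CUBIC)
    for q in p: cv2.circle(c,tuple(np.int32((q-[x0,y0]+.5)*s)),3,(0,255,255),1)
    return c
h=cv2.cvtColor(b,cv2.COLOR_BGR2HSV);print(h[192,195],h[175,180+4]);h2=cv2.cvtColor(a,cv2.COLOR_BGR2HSV);print(h2[235,367],h2[262,362])
rt=(165,155,225,230);rs=(335,205,395,280)
pt,at=quad(b,rt,(95,90,150),(125,255,255));ps,as_=quad(a,rs,(95,90,150),(125,255,255))
print(pt.tolist(),at,ps.tolist(),as_)
rT=(245,170,345,275);rS=(215,175,310,260)
def red(im,roi):
    h=cv2.cvtColor(im,cv2.COLOR_BGR2HSV);x0,y0,x1,y1=roi;m=np.zeros(im.shape[:2],np.uint8)
    r=h[y0:y1,x0:x1];m[y0:y1,x0:x1]=cv2.inRange(r,(0,150,80),(8,255,255))|cv2.inRange(r,(172,150,80),(180,255,255))
    p=cv2.approxPolyN(cv2.convexHull(cv2.findNonZero(m)),4,ensure_convex=True).reshape(-1,2).astype(float);return p
qt,qs=red(b,rT),red(a,rS);print(qt.tolist(),qs.tolist())
L=[show(b,pt,rt,5),show(a,ps,rs,5),show(b,qt,rT,4),show(a,qs,rS,4)]
C=np.zeros((600,800,3),np.uint8)
for i,c in enumerate(L):
    c=cv2.resize(c,None,fx=min(1,300/c.shape[0],400/c.shape[1]),fy=min(1,300/c.shape[0],400/c.shape[1]));y,x=(i//2)*300,(i%2)*400;C[y:y+c.shape[0],x:x+c.shape[1]]=c[:300,:400]
cv2.imwrite('pics/c0.png',C)
for z in (.04,):print('top',[onz(cb,*p,z).round(3).tolist() for p in pt],[onz(ca,*p,z).round(3).tolist() for p in ps])
print('tray',[onz(cb,*p,.014).round(3).tolist() for p in qt],[onz(ca,*p,.014).round(3).tolist() for p in qs])
E
python3 m.py
```

```text
[106 199 177] [ 21  37 137]
[107 182 175] [ 13  37 144]
[[211.0, 170.0], [197.0, 217.0], [175.0, 211.0], [189.0, 164.0]] 1049.5 [[384.0, 220.0], [375.0, 261.0], [349.0, 254.0], [360.0, 215.0]] 987.0
[[278.0, 267.0], [254.0, 198.0], [310.0, 180.0], [335.0, 247.0]] [[240.0, 256.0], [223.0, 199.0], [277.0, 188.0], [303.0, 241.0]]
top [[0.656, 0.205, 0.04], [0.542, 0.237, 0.04], [0.557, 0.289, 0.04], [0.671, 0.258, 0.04]] [[0.555, 0.29, 0.04], [0.673, 0.257, 0.04], [0.656, 0.204, 0.04], [0.541, 0.237, 0.04]]
tray [[0.423, 0.046, 0.014], [0.591, 0.102, 0.014], [0.634, -0.035, 0.014], [0.469, -0.091, 0.014]] [[0.647, -0.033, 0.014], [0.469, -0.093, 0.014], [0.427, 0.04, 0.014], [0.6, 0.106, 0.014]]
```

View pics/c0.png

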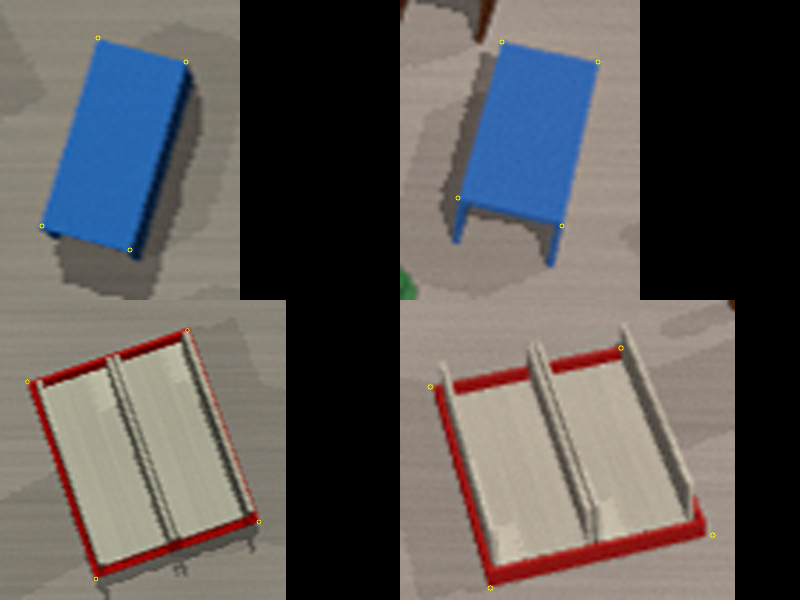

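Both views agree on the blue top face at z = 0.04, with sides of about 118 x 54 mm, so it is the closed-top channel. Next I'll triangulate it, the tray's middle flange ends and the bystanders.

```bash
python3 - <<'E'
from h import *
ca=ctrl.get_calibration('scene');cb=ctrl.get_calibration('top')
pt=[[211,170],[197,217],[175,211],[189,164]];ps=[[349,254],[360,215],[384,220],[375,261]]
P=[]
for u in range(4):
    best=min((tri(cb,pt[u],ca,q) for q in ps),key=lambda r:r[1]);P.append(best[0]);print(best[0].round(4),best[1].round(4))
print('spare',np.mean(P,0).round(4))
f=tri(cb,(284.4,189.1),ca,(270.2,233.9));n=tri(cb,(305.4,253.6),ca,(253.8,186.9));print(f,n,(f[0]+n[0])/2)
d=f[0]-n[0];print(np.degrees(np.arctan2(d[1],d[0])),np.linalg.norm(d))
print('flask',tri(cb,(229,119),ca,(331,276)),onz(cb,232,135,.03),'bottle',tri(cb,(354,101),ca,(177,260)))
o=ctrl.get_obs();R=o['ee_rot'];print((R.T@(np.array([.607,.247,.231])-o['eef_pos']))*100)
E
```

```text
[0.6557 0.2044 0.0402] 0.0006
[0.5415 0.2368 0.0406] 0.0002
[0.5565 0.2895 0.0411] 0.001
[0.6717 0.2579 0.0385] 0.0004
spare [0.6063 0.2472 0.0401]
(array([0.60579768, 0.0308673 , 0.04318985]), np.float64(0.003909831541742725)) (array([ 0.45179739, -0.01683896,  0.04020808]), np.float64(0.0014312276957139092)) [0.52879753 0.00701417 0.04169897]
17.211951687674567 0.161247839061276
flask (array([0.75976448, 0.15684215, 0.10527492]), np.float64(0.0011906026863281283)) [0.74648331 0.15503782 0.03      ] bottle (array([ 0.77505876, -0.12177875,  0.16579079]), np.float64(0.0033942082112211826))
[-1.91841684e+01  4.92150060e+01 -2.50370898e-02]
```

```bash
python3 -m creep '[[[-1.2,3,0],0],[[-1.2,3,0],0],[[-1.2,3,0],0],[[-1.2,3,0],0],[[-1.2,3,0],0],[[-1.2,3,0],0],[[-1.2,3,0],0],[[-1.2,3,0],0],[[-1.2,3,0],0],[[-1.2,3,0],0],[[-1.2,3,0],0],[[-1.2,3,0],0]]' 1 40
python3 -m creep '[[[-1,2.6,0],0],[[-1,2.6,0],0],[[-1,2.6,0],0],[[-1,2.6,0],0],[[-0.5,1.5,0],-1.8],[[-0.3,1.3,0],-1.8],[[0,0,0],0],[[0,0,0],0]]'
cat > w.py <<'E'
from h import *
import sys
im,c=grab('wrist',sys.argv[1]);o=ctrl.get_obs()
R=o['ee_rot'];print('t',o['t'],'tcp',o['eef_pos'].round(4),'yaw x',np.degrees(np.arctan2(R[1,0],R[0,0])),o['force'].round(1))
T=np.array([.6063,.2472,o['eef_pos'][2]]);print('to spare cm',(R.T@(T-o['eef_pos'])*100).round(2))
np.save(sys.argv[1]+'.npy',dict(c=c,o=o),allow_pickle=True)
E
python3 w.py w1.png
```

```text
t: 1.1
eef_pos: [0.4988, 0.3347, 0.2309]
ee_rot: [[0.328, 0.945, -0.001], [0.945, -0.328, -0.0], [-0.001, -0.0, -1.0]]
force: [0.7, 0.4, -0.1]
opening: 1.001
t: 1.77
eef_pos: [0.6071, 0.2471, 0.2305]
ee_rot: [[0.271, 0.963, -0.001], [0.963, -0.271, -0.001], [-0.001, -0.001, -1.0]]
force: [0.2, 0.5, -0.9]
opening: 0.997
t 1.8167 tcp [0.6065 0.2482 0.2307] yaw x 74.38217859289314 [ 0.7  0.  -0. ]
to spare cm [-0.1   0.01  0.  ]
```

View pics/w1.png

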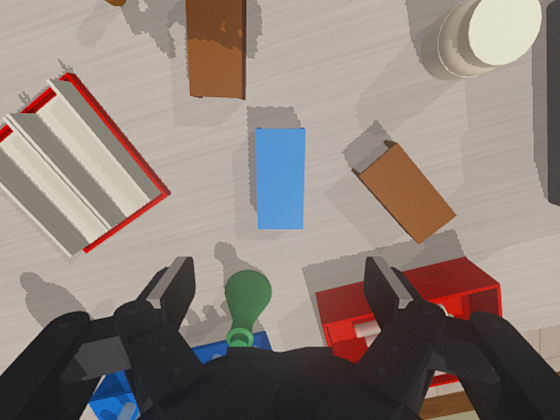

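The wrist view shows the blue top at (280,178), square to the fingers, with the flask at (247,300). I'll check the centre from this view.

```bash
cat > q.py <<'E'
from h import *
import sys
f=sys.argv[1];z=float(sys.argv[2])
d=np.load(f+'.npy',allow_pickle=True).item();c=d['c'];im=cv2.imread('pics/'+f)
m=cv2.inRange(cv2.cvtColor(im,cv2.COLOR_BGR2HSV),(95,90,100),(125,255,255));m[260:]=0
k=max(cv2.findContours(m,0,2)[0],key=cv2.contourArea);p=cv2.approxPolyN(cv2.convexHull(k),4,ensure_convex=True).reshape(-1,2)
P=np.array([onz(c,*q,z) for q in p]);print(p.tolist(),P.round(4).tolist(),P.mean(0).round(4))
R=d['o']['ee_rot'];print((R.T@(P.mean(0)-d['o']['eef_pos'])*100).round(2));
for i in range(4):e=P[(i+1)%4]-P[i];print(np.linalg.norm(e).round(4),np.degrees(np.arctan2(e[1],e[0])).round(1))
E
python3 q.py w1.png .04
```

```text
[[305, 128], [302, 228], [257, 228], [255, 128]] [[0.5554, 0.292, 0.04], [0.6697, 0.2591, 0.04], [0.6546, 0.2059, 0.04], [0.5403, 0.2387, 0.04]] [0.605  0.2489 0.04  ]
[ 0.04 -0.14 19.07]
0.1189 -16.1
0.0553 -105.8
0.1189 164.0
0.0554 74.2
```

The wrist view agrees within 2 mm and 0.5°. Now descend.

```bash
python3 -m creep '[[[0,0,2],0],[[0,0,2.5],0],[[0,0,2.5],0],[[0,0,2.5],0],[[0,0,2.5],0],[[0,0,2],0],[[0,0,2],0],[[0,0,1],0],[[0,0,1],0],[[0,0,1],0],[[0,0,0],0],[[0,0,0],0]]'
python3 - <<'E'
from h import *
o=ctrl.get_obs();R=o['ee_rot'];print((R.T@(np.array([.6057,.2478,.007])-o['eef_pos'])*100).round(2))
E
```

```text
t: 2.82
eef_pos: [0.6071, 0.2479, 0.0414]
ee_rot: [[0.268, 0.963, -0.0], [0.963, -0.268, 0.0], [-0.0, -0.0, -1.0]]
force: [-0.4, -0.3, 0.0]
opening: 1.0
[-0.05 -0.13  3.44]
```

```bash
python3 -m creep '[[[0,-0.1,0.8],0],[[0,0,0.8],0],[[0,0,0.8],0],[[0,0,0.6],0],[[0,0,0.4],0],[[0,0,0],0],[[0,0,0],0]]'
python3 -m creep '[[[0,0,0],0],[[0,0,0],0],[[0,0,0],0],[[0,0,0],0],[[0,0,0],0],[[0,0,0],0],[[0,0,0],0],[[0,0,0],0],[[0,0,0],0],[[0,0,0],0]]' 0.4 50
```

```text
t: 3.4
eef_pos: [0.606, 0.2478, 0.0069]
ee_rot: [[0.269, 0.963, -0.001], [0.963, -0.269, -0.0], [-0.001, -0.001, -1.0]]
force: [0.0, 0.1, 0.0]
opening: 1.0
t: 4.23
eef_pos: [0.6066, 0.2482, 0.008]
ee_rot: [[0.269, 0.963, 0.001], [0.963, -0.269, 0.001], [0.001, 0.001, -1.0]]
force: [-0.7, 0.5, 5.4]
opening: 0.65
```

Gripped at 55 mm. Lift.

```bash
python3 -m creep '[[[0,0,-0.4],0],[[0,0,-0.8],0],[[0,0,-1.2],0],[[0,0,-1.5],0],[[0,0,-1.8],0],[[0,0,-1.8],0],[[0,0,-1.8],0],[[0,0,-1.5],0],[[0,0,-1],0],[[0,0,-0.6],0],[[0,0,0],0],[[0,0,0],0]]'
python3 - <<'E'
from h import *
o=ctrl.get_obs();R=o['ee_rot'];print((R.T@(np.array([.5288,.0065,.13])-o['eef_pos'])*100).round(2))
E
```

```text
t: 5.23
eef_pos: [0.6059, 0.2478, 0.131]
ee_rot: [[0.269, 0.963, -0.0], [0.963, -0.269, -0.0], [-0.0, -0.0, -1.0]]
force: [0.3, -0.2, -2.6]
opening: 0.647
[-25.32  -0.95   0.1 ]
```

```bash
python3 -m creep '[[[-1,0,0],0],[[-1.6,0,0],0],[[-2,0,0],0],[[-2,0,-0.5],0],[[-2,0,-0.5],0],[[-2,0,-0.5],0],[[-1.6,0,-0.5],0],[[-0.8,0,0],0],[[0,0,0],0],[[0,0,0],0]]'
python3 -m creep '[[[0,0,0],-4],[[0,0,0],-5],[[0,0,0],-5],[[0,0,0],-5],[[0,0,0],-5],[[0,0,0],-5],[[0,0,0],-4],[[0,0,0],0],[[0,0,0],0],[[0,0,0],0]]'
python3 w.py w2.png
```

```text
t: 6.07
eef_pos: [0.5711, 0.123, 0.1509]
ee_rot: [[0.269, 0.963, -0.001], [0.963, -0.269, 0.0], [0.0, -0.001, -1.0]]
force: [-0.7, 1.3, -2.9]
opening: 0.65
t: 6.9
eef_pos: [0.5711, 0.1237, 0.1509]
ee_rot: [[-0.298, 0.954, -0.001], [0.954, 0.298, 0.0], [0.0, -0.001, -1.0]]
force: [-0.4, -0.1, -1.6]
opening: 0.649
t 6.95 tcp [0.5712 0.1234 0.151 ] yaw x 107.35740120098522 [ 0.3 -0.2 -2.2]
to spare cm [10.77  7.05 -0.  ]
```

View pics/w2.png

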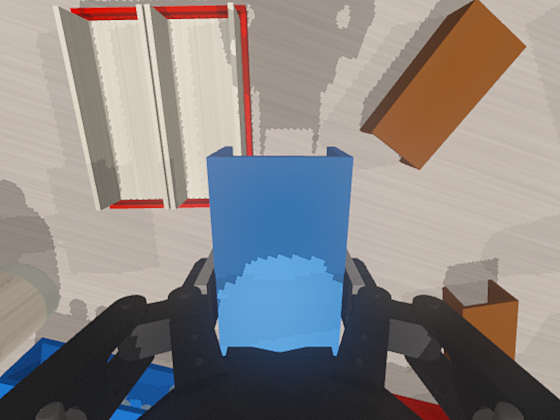

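The held channel's top spans (208..352,157) to about (220..340,353). The silver pair's middle flanges run from about (146,7) to (169,207). A zoom will give exact pixels.

```bash
python3 - <<'E'
import cv2
im=cv2.imread('pics/w2.png');cv2.imwrite('pics/w2c.png',cv2.resize(im[0:215,50:260],None,fx=2.75,fy=2.75,interpolation=2))
E
```

```text
(no output)
```

View pics/w2c.png

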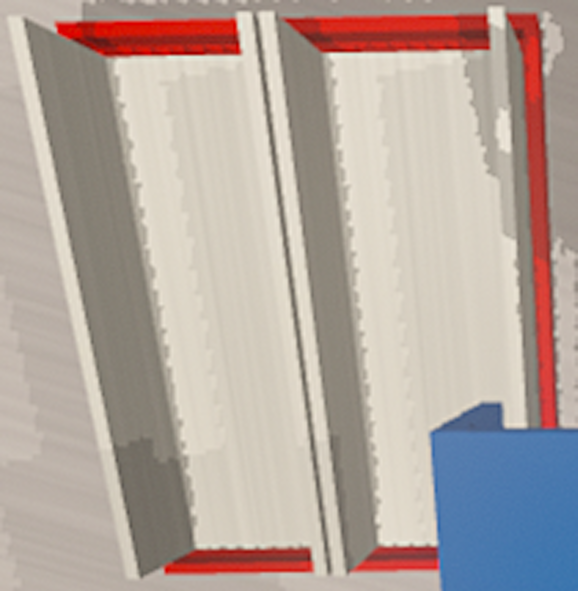

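```bash
cat > p.py <<'E'
from h import *
d=np.load('w2.png.npy',allow_pickle=True).item();c=d['c'];o=d['o'];R=o['ee_rot'];ca=ctrl.get_calibration('scene');cb=ctrl.get_calibration('top')
g=lambda u,v:(u/2.75+50-.3,v/2.75-.3)
a,b=g(256,12),g(330,575)
print('heights',[ (tri(c,p,k,q)[0].round(4).tolist(),tri(c,p,k,q)[1].round(4)) for p,k,q in [(b,cb,(284.4,189.1)),(b,ca,(270.2,233.9)),(a,cb,(305.4,253.6)),(a,ca,(253.8,186.9))]])
for z in (.044,):
    A,B,L0,L1,R0=[onz(c,*p,z) for p in (a,b,g(15,16),g(133,577),g(497,7))]
    e=B-A;print(A,B,'len',np.linalg.norm(e),'yaw',np.degrees(np.arctan2(e[1],e[0])),'w',np.linalg.norm(L0-A),np.linalg.norm(R0-A))
    S=(A+B)/2
C=[onz(c,*p,.183) for p in [(208,157),(352,157),(339,354),(221,354)]]
H=np.mean(C,0);print('held',H.round(4),[np.linalg.norm(C[(i+1)%4]-C[i]).round(4) for i in range(4)])
e=(C[2]+C[3]-C[0]-C[1]);print('held yaw',np.degrees(np.arctan2(e[1],e[0])),'rel tcp',(R.T@(H-o['eef_pos'])*100).round(2))
print('seat',S,'held->seat tool cm',(R.T@(S-H)*100).round(2),'tcp->seat',(R.T@(S-o['eef_pos'])*100).round(2))
E
python3 p.py
```

```text
heights [([0.6079, 0.0292, 0.0366], np.float64(0.0015)), ([0.6057, 0.0322, 0.0433], np.float64(0.0013)), ([0.4528, -0.0181, 0.0412], np.float64(0.0024)), ([0.4546, -0.0166, 0.0436], np.float64(0.0021))]
[ 0.4542249  -0.01748133  0.044     ] [0.60533574 0.03167309 0.044     ] len 0.15890450853078142 yaw 18.019043093008552 w 0.06486799290550244 0.064744335355407
held [0.5574 0.1202 0.183 ] [np.float64(0.0542), np.float64(0.0924), np.float64(0.0555), np.float64(0.0923)]
held yaw 17.316349815988374 rel tcp [ 0.11 -1.41 -3.2 ]
seat [0.52978032 0.00709588 0.044     ] held->seat tool cm [-9.98 -6.   13.9 ] tcp->seat [-9.87 -7.42 10.7 ]
```

The held channel is centred on the TCP along its length (its near end is 60 mm away) and 1 mm off across. Still to go: x −10.0, y −7.4 cm, turn −0.6°.

```bash
python3 -m creep '[[[-0.6,-0.4,0],-0.6],[[-1.4,-1,0],0],[[-2,-1.5,0],0],[[-2,-1.5,0],0],[[-2,-1.5,0],0],[[-1.3,-1,0],0],[[-0.7,-0.5,0],0],[[0,0,0],0],[[0,0,0],0],[[0,0,0],0]]'
cat > g.py <<'E'
from h import *
o=ctrl.get_obs();R=o['ee_rot'];print(o['t'],'tcp->seat',(R.T@(np.array([.5298,.0071,.015])-o['eef_pos'])*100).round(2),'target x = that -0.1','yaw',np.degrees(np.arctan2(R[1,0],R[0,0]))-90,o['force'].round(1))
E
python3 g.py
```

```text
t: 7.78
eef_pos: [0.5321, 0.0064, 0.1513]
ee_rot: [[-0.311, 0.95, 0.0], [0.95, 0.311, 0.001], [0.001, 0.0, -1.0]]
force: [0.9, -0.5, -2.4]
opening: 0.651
7.7833 tcp->seat [ 0.13 -0.2  13.63] target x = that -0.1 yaw 18.126250828829185 [ 0.9 -0.5 -2.4]
```

Lower until the channel's bottom is about 5 cm up, just above the silver tops, then look.

```bash
python3 -m creep '[[[0,-0.2,1],0],[[0,0,1.5],0],[[0,0,1.5],0],[[0,0,1.5],0],[[0,0,1.4],0],[[0,0,1],0],[[0,0,0.5],0],[[0,0,0],0],[[0,0,0],0]]'
python3 g.py; python3 w.py w3.png; python3 -c "
from h import *
im,_=grab('scene');x=cv2.resize(im[150:290,190:330],None,fx=3.5,fy=3.5,interpolation=2)
w=cv2.imread('pics/w3.png');w=cv2.resize(w,None,fx=.55,fy=.55)
C=np.zeros((490,800,3),np.uint8);C[:,:490]=x;C[:w.shape[0],490:798]=w[:,:308];cv2.imwrite('pics/c3.png',C)"
```

```text
t: 8.53
eef_pos: [0.53, 0.0044, 0.0673]
ee_rot: [[-0.31, 0.951, -0.0], [0.951, 0.31, -0.0], [0.0, -0.0, -1.0]]
force: [-1.0, 0.3, -2.2]
opening: 0.647
8.5333 tcp->seat [0.26 0.07 5.23] target x = that -0.1 yaw 18.045502463932934 [-1.   0.3 -2.2]
t 8.5833 tcp [0.5303 0.0043 0.0678] yaw x 108.03897697547823 [-0.3  1.4 -2.2]
to spare cm [2.074e+01 1.474e+01 1.000e-02]
```

View pics/c3.png

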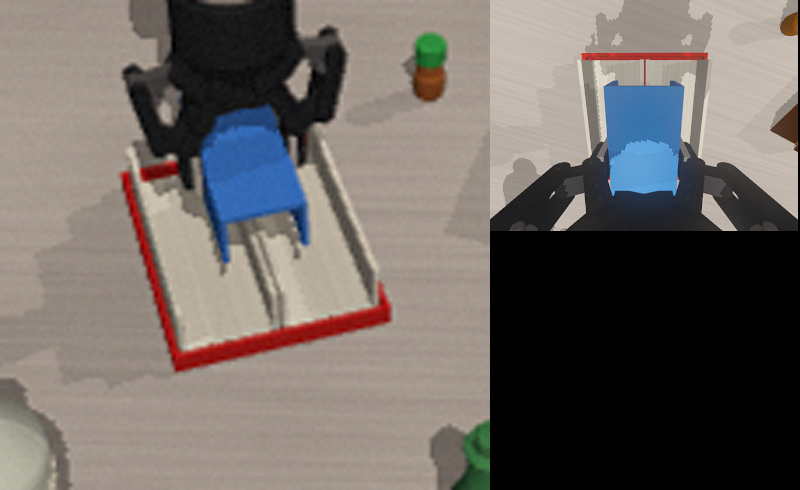

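The channel straddles the middle flanges. In the wrist view its centre is at col 644 and the pair's seam at 645. Lower it slowly.

```bash
python3 -m creep '[[[0.1,0,0.5],0],[[0,0,0.6],0],[[0,0,0.6],0],[[0,0,0.6],0],[[0,0,0.6],0],[[0,0,0.6],0],[[0,0,0.5],0],[[0,0,0.4],0],[[0,0,0],0],[[0,0,0],0]]'
python3 g.py
```

```text
t: 9.47
eef_pos: [0.5294, 0.005, 0.0231]
ee_rot: [[-0.309, 0.951, -0.0], [0.951, 0.309, -0.0], [-0.0, -0.0, -1.0]]
force: [-0.2, 0.1, -2.6]
opening: 0.646
9.4667 tcp->seat [0.19 0.1  0.81] target x = that -0.1 yaw 18.016857298188498 [-0.2  0.1 -2.6]
```

```bash
python3 -m creep '[[[0,0,0.2],0],[[0,0,0.2],0],[[0,0,0.2],0],[[0,0,0.1],0],[[0,0,0.1],0],[[0,0,0],0],[[0,0,0],0]]'
python3 g.py
```

```text
t: 10.05
eef_pos: [0.5295, 0.0051, 0.0159]
ee_rot: [[-0.309, 0.951, -0.0], [0.951, 0.309, 0.0], [0.0, -0.0, -1.0]]
force: [-3.9, 0.0, 5.6]
opening: 0.647
10.05 tcp->seat [0.18 0.09 0.09] target x = that -0.1 yaw 18.01515254197922 [-3.9  0.   5.6]
```

Contact at the expected height. Release partway and retreat.

```bash
python3 -m creep '[[[0,0,0],0],[[0,0,0],0],[[0,0,0],0],[[0,0,0],0],[[0,0,0],0],[[0,0,0],0]]' 0.85
python3 g.py
python3 -m creep '[[[0,0,-0.3],0],[[0,0,-0.5],0],[[0,0,-0.8],0],[[0,0,-1.2],0],[[0,0,-1.5],0],[[0,0,-2],0],[[0,0,-2.5],0],[[0,0,-2.5],0],[[0,0,-2.5],0],[[0,0,-2],0],[[0,0,-1],0],[[0,0,0],0]]'
python3 -m creep '[[[0,-1.5,0],0],[[0,-2,0],0],[[0,-2,0],0],[[0,-1,0],0],[[0,0,0],0],[[0,0,0],0]]'
python3 w.py w4.png; python3 -c "
from h import *
im,_=grab('scene','s4.png');t,_=grab('top','t4.png');x=cv2.resize(im[150:290,190:330],None,fx=2.8,fy=2.8,interpolation=2)
w=cv2.resize(cv2.imread('pics/w4.png'),(400,300))
C=np.zeros((600,800,3),np.uint8);C[:392,:392]=x;C[:300,400:]=w;C[300:,400:]=cv2.resize(t,(400,300));cv2.imwrite('pics/c4.png',C)"
```

```text
t: 10.55
eef_pos: [0.5296, 0.0051, 0.0152]
ee_rot: [[-0.309, 0.951, -0.0], [0.951, 0.309, -0.0], [-0.0, -0.0, -1.0]]
force: [1.0, 0.4, -0.2]
opening: 0.85
10.55 tcp->seat [0.18 0.09 0.02] target x = that -0.1 yaw 18.02376380797959 [ 1.   0.4 -0.2]
t: 11.55
eef_pos: [0.531, 0.0051, 0.1864]
ee_rot: [[-0.309, 0.951, 0.005], [0.951, 0.309, 0.001], [-0.001, 0.005, -1.0]]
force: [-0.1, -0.1, 0.1]
opening: 0.85
t: 12.05
eef_pos: [0.4677, -0.0149, 0.1829]
ee_rot: [[-0.309, 0.951, -0.0], [0.951, 0.309, 0.0], [0.0, -0.0, -1.0]]
force: [0.5, 0.1, -0.4]
opening: 0.848
t 12.1 tcp [ 0.4682 -0.0146  0.183 ] yaw x 108.03875978063645 [-0.1 -0.2  0.7]
to spare cm [2.062e+01 2.124e+01 1.000e-02]
```

View pics/c4.png

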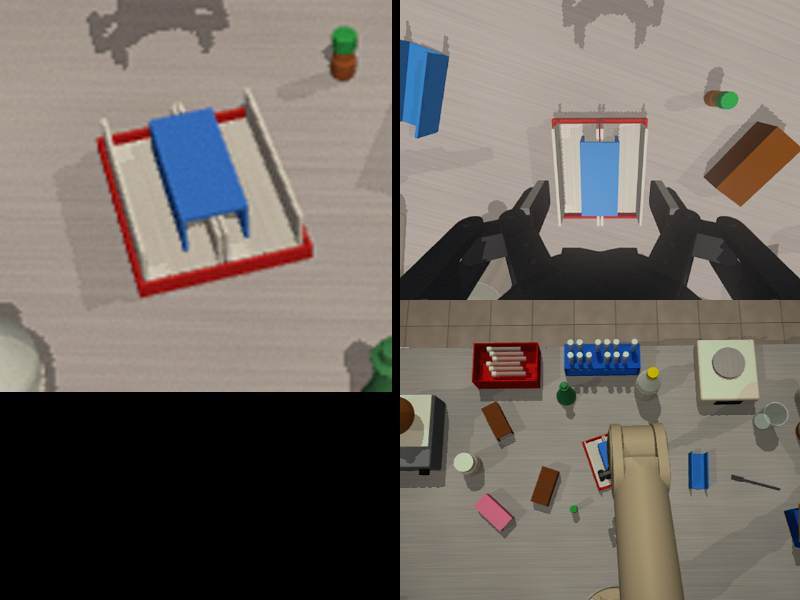

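The blue channel sits over the middle flanges, top at (600,178) in the wrist inset, with flange ends showing at both ends. Now to check the numbers.

```bash
cat > f.py <<'E'
from h import *
d=np.load('w4.png.npy',allow_pickle=True).item();c=d['c'];ca=ctrl.get_calibration('scene')
def Q(im,roi,v):
    x0,y0,x1,y1=roi;m=np.zeros(im.shape[:2],np.uint8);m[y0:y1,x0:x1]=cv2.inRange(cv2.cvtColor(im,cv2.COLOR_BGR2HSV)[y0:y1,x0:x1],(95,90,v),(125,255,255))
    m=cv2.morphologyEx(m,cv2.MORPH_OPEN,np.ones((5,5)))
    k=max(cv2.findContours(m,0,2)[0],key=cv2.contourArea);return cv2.approxPolyN(cv2.convexHull(k),4,ensure_convex=True).reshape(-1,2).astype(float)
w=Q(cv2.imread('pics/w4.png'),(220,160,340,320),150);s=Q(cv2.imread('pics/s4.png'),(190,150,330,290),150)
print(w.tolist(),s.tolist())
P=[]
for p in w:
    r=min((tri(c,p,ca,q) for q in s),key=lambda r:r[1]);P.append(r[0]);print(r[0].round(4),r[1].round(4))
W=np.array([onz(c,*p,.048) for p in w]);M=W.mean(0);print('tri mean',np.mean(P,0).round(4),'wrist@.048',M.round(4))
for i in range(4):e=W[(i+1)%4]-W[i];print(np.linalg.norm(e).round(4),np.degrees(np.arctan2(e[1],e[0])).round(1))
a=np.radians(18);D=M[:2]-[.5298,.0071];print('in seat frame mm',1e3*np.array([np.cos(a)*D[0]+np.sin(a)*D[1],-np.sin(a)*D[0]+np.cos(a)*D[1]]))
for r in ((165,155,225,230),):pass
b0,b4=cv2.imread('pics/t0.png'),cv2.imread('pics/t4.png')
for n,(x0,y0,x1,y1) in dict(decoy=(395,205,440,275),flask=(215,105,250,150)).items():print(n,'mean pixel change',np.abs(b0[y0:y1,x0:x1].astype(int)-b4[y0:y1,x0:x1]).mean())
E
python3 f.py
```

```text
[[307.0, 199.0], [303.0, 302.0], [254.0, 302.0], [251.0, 199.0]] [[278.0, 224.0], [254.0, 228.0], [243.0, 193.0], [265.0, 188.0]]
[0.4632 0.013  0.048 ] 0.0007
[0.5784 0.0494 0.0461] 0.0006
[ 0.5937 -0.0034  0.0484] 0.0011
[ 0.4806 -0.0396  0.0468] 0.0001
tri mean [0.529  0.0048 0.0473] wrist@.048 [0.5286 0.005  0.048 ]
0.1195 17.4
0.0546 -72.1
0.1194 -162.1
0.0556 107.9
in seat frame mm [-1.75590881 -1.62179845]
decoy mean pixel change 4.762645502645503
flask mean pixel change 1.3811640211640213
```

```bash
python3 -c "
from plant import ctrl
print(ctrl.sign_off(),ctrl.get_obs()['t'])"
```

```text
the job is handed in; nothing more can be done
the job is handed in; nothing more can be done
```

The closed-top blue channel is in the red tray, open side down and straddling the two middle silver flanges. I gripped it across its width at 50 N, lifted it, turned it about 34°, lowered it until it touched, and then let go and backed off. The job was handed in a little after 12 s on the robot's clock; sign-off gave no verdict.

**Last checks, after letting go:**
- **Position:** the centre is about 1.8 mm off along the seat and 1.6 mm off across it (limits 20 and 15 mm).
- **Height and level:** the two-view top height is 47.3 mm against 48 expected. The four corners read 46.1 to 48.4 mm, so it is level within measuring noise.
- **Direction:** it lies within about 1° of the silver channels.
- **Bystanders:** in the top view the flask hardly changed. The open-up channel's patch changed slightly more (mean 4.8 grey levels), probably the arm's shadow. It still looks to be in the same place, but I did not re-measure either position.

**Disagreement:** one height pairing for a flange end (wrist with top view) gave 36.6 mm. The other readings of the flange ends gave 40 to 44 mm, and the text says 44. I put it down to hand-picked pixels and a shallow angle between the views. The force at touch-down came at the expected height.

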